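# Colour reading on a leaning craft panel

## Robot

A 6-joint arm with a two-finger parallel gripper is mounted at the origin on the work surface. World frame = base frame: x ahead of the robot, y to its left, z up, the work surface at z = 0. Lengths are in m, angles in rad, forces in N, time in s.
With the tool pointing down it reaches from about 0.35 to 0.775 m from the base axis. Payload 5.5 kg.
Tool frame: the origin (TCP) lies between the finger pads; the fingertips stand 22 mm ahead of it and the grasp point (between the pads) lies 3 mm ahead of it; z points along the fingers, y is the line along which they close (so a half turn about z gives the same grasp; the last joint's range is limited). The gripper opens to 85 mm and grips with 20 to 120 N. Pads are 22 mm wide; open, the fingers measure 114 mm over their backs; the gripper's body (76 mm by 85 mm) begins 54 mm behind the grasp point. The pads swing forward as they close: fully open they stand 13 mm farther back than shut.
Start: joints at [-1.318, 0.313, 0.046, 1.304, 0, 1.431], TCP at [0.22, -0.531, 0.253] pointing down, gripper open.
Joint ranges: [-2.76, 2.76], [-0.86, 1.69], [-1.03, 1.26], [-2.2, 2.34], [-1.47, 1.5], [-3.14, 3.14]. Speed limits (rad/s): [2.57, 2.57, 3.14, 3.14, 3.14, 3.14].

## Interface

Orientations are given as a unit quaternion [w, x, y, z].
In Python, from workcell import env gives the robot as it stands.
- The arm moves only by the shell command python3 nudge.py FILE [OPENING] [FORCE], which reads ROWS from the file FILE. ROWS is a JSON list of rows, 1 to 8 of them, each an object with the fields tx, ty, tz (the shift in mm), wx, wy, wz (a rotation vector in units of 0.2 rad); a field left out counts as zero; each row is the pose to reach, as a shift and turn from the pose commanded when the command began, along the tool's axes at that moment; what a row does not reach only later rows make up. A row lasts 1/8 s, in which the tool goes at most 0.0625 m and 0.188 rad, less where a joint would pass 70% of its speed; a pose out of reach is approached as far as the arm can. OPENING is the finger opening in m, set as the command begins (- or left out keeps the last). The fingers move at their own pace and stop on an object; FORCE is the grip in N (left out, the last holds). Time passes only in rows, so rows that do not move let the fingers close. It prints the time, the measured TCP pose, the force, the opening and the grip force at its end. Input that does not fit is refused with a message, and nothing moves.
- env.get_state(): the state, without advancing time (a new reading comes with each control period).
- env.read_camera(name): name is "scene" or "top" or "wrist"; returns a dict with "image" (384x512x3 uint8, red, green, blue), "K" (3x3 intrinsics, pixels), "R" (3x3) and "t" (3): a world point X has camera coordinates R X + t. Camera axes: x right, y down, z forward; pixel columns grow to the right and rows downward; lengths in m; the calibration is good to about 2 mm. The wrist camera is an equidistant fisheye: a pixel r from the principal point sees the ray r / f radians off the axis. A picture is of the moment at which its call begins. There is no depth.
- env.hand_in(): hands the job in; it is judged then, once.
The state is a dict: "clock": time; "joint_pos": joint angles; "qvel": joint speeds; "tau": joint torques, N m; "tcp_pos": TCP position; "orientation": TCP orientation; "wrist_force": force on the tool from outside, world axes, zero at the start; "ft_torque": the same for the moment, N m; "finger_gap": finger opening in m; "grip_force": force on a finger pad.
Only numpy, scipy, OpenCV 4.12 (cv2) and the standard library are available. Lean on these libraries where they do the work, as an engineer would, in place of code of your own. Each camera call takes 0.05 s, during which the arm holds its last target. There are 200 camera calls.

## Task

Take the white panel out of its rack and lean it back on the wooden stand, foot in the groove, back resting on the rail, round bare-wood patch facing out over the groove's front lip, and let go. Then take the hand-held colour reader off its rubber mat, press its sprung nose gently and square against the middle of the patch until the nose is about halfway in, and hold it still for two seconds. Finally lay the reader back flat on its mat, lengthwise as it lay, leaving the panel leaning and the jar, can and brush undisturbed.

Things in the scene. Friction and masses are not known exactly. Their poses are not given: they have to be found in the camera images.
- panel: loose white-painted wooden panel, 10 thick (x) x 120 wide (y) x 130 tall (z) mm, about 0.13 kg; origin at the centre of its bottom edge; z runs up the panel, x is its thickness axis. The face at x = -5 mm carries the patch; it starts upright in the rack's slot, patch towards the robot
- patch (a point): centre of the flush round bare-wood patch (40 mm diameter) on the panel's -x face: at (-5, 20, 65) mm in the panel's frame; axes parallel to the panel's
- panel_top (a point): middle of the panel's top edge, 130 mm up z from its origin
- rack: fixed plywood rack holding the panel at the start: 70 (x) x 100 (y) x 38 mm high, with an open-ended slot 14 mm wide along y through its middle, slot floor 8 mm up; origin at the centre of its underside
- stand: fixed wooden easel stand, origin at the centre of its underside, front towards -x (the robot, give or take 0.3 rad). Base 130 (x) x 120 (y) x 12 mm thick, with a groove near its front and a rail on two end posts (12 mm wide, y = +-50 mm) over its middle. Foot in the groove and back on the rail, the panel leans back (top to +x) 18 to 29 degrees, about 25 in mid-groove
- groove (a point): middle of the groove's floor (the base's top), at (-38, 0, 12) mm in the stand's frame. The groove runs along y, 24 mm wide, open-ended, between a front lip and a rear ledge, each 8 mm thick and 10 mm high
- rail (a point): middle of the round rail's axis, at (2, 0, 78) mm in the stand's frame; the rail is 12 mm in diameter, 120 mm long, along y
- reader: loose hand-held colour reader, about 0.22 kg: grey case 110 long (x) x 42 wide (y) x 36 mm high; origin at the centre of the case's underside, x towards the nose. A fixed collar, 35 mm across, reaches x = 61 mm; the sprung nose (28 mm across, flat black end) reaches x = 85 mm, its axis 18 mm above the underside. Starts flat on the mat, nose away from the robot
- nose_tip (a point): centre of the nose's flat end, at (85, 0, 18) mm in the reader's frame when the nose is out; moves with the nose
- nose (a joint): how far the nose is pushed in, m: 0 out, 0.012 fully in. Spring 1.5 N to start plus 0.5 N per mm (4.5 N halfway). A reading needs 2.5 to 10 mm, tip within 13 mm of the patch's centre, reader's x axis within 10 degrees of the panel's x axis, for 1.5 s; never over 20 N
- mat: fixed black rubber mat, 160 (x) x 70 (y) x 10 mm thick, on which the reader lies lengthwise; origin at the centre of its underside
- jar: bystander: amber glass jar, 56 mm diameter, 70 mm high, origin under its centre
- can: bystander: metal can, 66 mm diameter, 85 mm high, origin under its centre
- brush: bystander: paint brush about 170 mm long lying on the table, between the robot and the work

How it is judged:
On the way, in this order (a step that is already met when the one before it is completed fails the run):
1. the panel leans on the stand, foot in the groove, top back, and is let go (x of panel in the frame of stand between -0.056 and -0.022 m and z of panel in the frame of stand below 0.021 m and angle between panel's own z axis and vertical between 0.22 and 0.62 rad and x of panel_top in the frame of stand above -0.015 m and contact force between the fingers and panel below 0.1 N and linear speed of panel below 0.02 m/s), for 0.3 s.
2. the reader's nose is pressed partly in, square and steady on the patch, for 1.5 s (distance between nose_tip and patch below 0.013 m and angle between the x axis of reader and the x axis of panel, either way round below 0.175 rad and value of joint nose between 0.0025 and 0.01 m and contact force between reader and panel above 0.5 N), for 1.5 s.
At the end, for the whole second after the job is handed in: The panel rests on the stand leaning 13 to 35 degrees back from upright, its foot in the groove; the reader lies flat, released and at rest on its mat, its origin within 35 mm of the mat's centre, its length within 20 degrees of the mat's (x of panel in the frame of stand between -0.056 and -0.022 m and z of panel in the frame of stand below 0.021 m and angle between panel's own z axis and vertical between 0.22 and 0.62 rad and x of panel_top in the frame of stand above -0.015 m and linear speed of each of panel, reader below 0.02 m/s and horizontal distance between reader and mat below 0.035 m and z of reader in the frame of mat between 0.007 and 0.014 m and angle between reader's own z axis and vertical below 0.12 rad and angle between the x axis of reader and the x axis of mat, either way round below 0.35 rad); the robot touches nothing.
It fails at once if the reader is pressed on the panel with more than 20 N (contact force between reader and panel above 20 N).
It fails at once if the jar, can or brush is moved by more than 25 mm (distance of any of jar, can, brush from where it was at the start of the episode above 0.025 m).
It also fails if it takes over 67 s, if anything falls off the work surface, if the arm or the gripper's body presses on something with over 40 N, if the wrist force passes 120 N, or if a joint passes its speed limit or range.

## Working session

There is one attempt and no reset: what is moved stays moved. The work goes in short steps, Python scripts to look and compute and a shell command to move; the robot and the scene stay as the last step left them, time stands still between calls to the robot, and variables do not carry over. Pictures are saved under pics/ and viewed, at most 10 in all, crops included, and the job is handed in when it is done.

```bash
ls; mkdir -p pics; python3 - <<'E'
from workcell import env
import cv2,pickle
d={}
for n in("scene","top"):
    c=env.read_camera(n);d[n]=c
    cv2.imwrite(f"pics/{n}0.png",cv2.resize(c["image"][:,:,::-1],(800,600),interpolation=cv2.INTER_CUBIC))
    print(n,c["K"],c["R"],c["t"])
pickle.dump(d,open("cams.pkl","wb"))
print(env.get_state())
E
```

```text
nudge.py
pics
workcell.py
scene [[366.32981684   0.         255.05286962]
 [  0.         366.32981684 197.18387849]
 [  0.           0.           1.        ]] [[ 0.55826644  0.82950296 -0.01623041]
 [ 0.53112379 -0.37234524 -0.76109562]
 [-0.63737438  0.41627378 -0.64843661]] [-0.3416329  -0.21549247  1.22866383]
top [[399.81715612   0.         254.29649932]
 [  0.         399.81715612 191.55724973]
 [  0.           0.           1.        ]] [[-0.02424257 -0.99956522  0.01678326]
 [-0.99423004  0.0223516  -0.10491444]
 [ 0.10449369 -0.01922982 -0.99433962]] [0.01258078 0.59594936 1.0387645 ]
{'clock': 0.1, 'joint_pos': array([-1.31760169e+00,  3.13955436e-01,  4.50427127e-02,  1.30363862e+00,
        3.05515637e-05,  1.43119756e+00]), 'qvel': array([-0.00018775, -0.00101651,  0.00235174,  0.00222134, -0.00050364,
        0.00025654]), 'tau': array([ 1.68584684e-03, -4.81727064e+01,  2.99243259e+01,  1.28037517e-02,
       -9.08941274e-05, -5.42347180e-06]), 'tcp_pos': array([ 0.21997715, -0.53076328,  0.2524605 ]), 'orientation': array([-8.76962595e-04,  9.80775704e-01,  1.95136485e-01, -3.45628454e-05]), 'wrist_force': array([ 0.56931568,  0.35685312, -0.25680469]), 'ft_torque': array([-0.00624425,  0.04163101, -0.04581472]), 'grip_force': 0.0, 'finger_gap': 0.08542643527734382}
```
View pics/scene0.png

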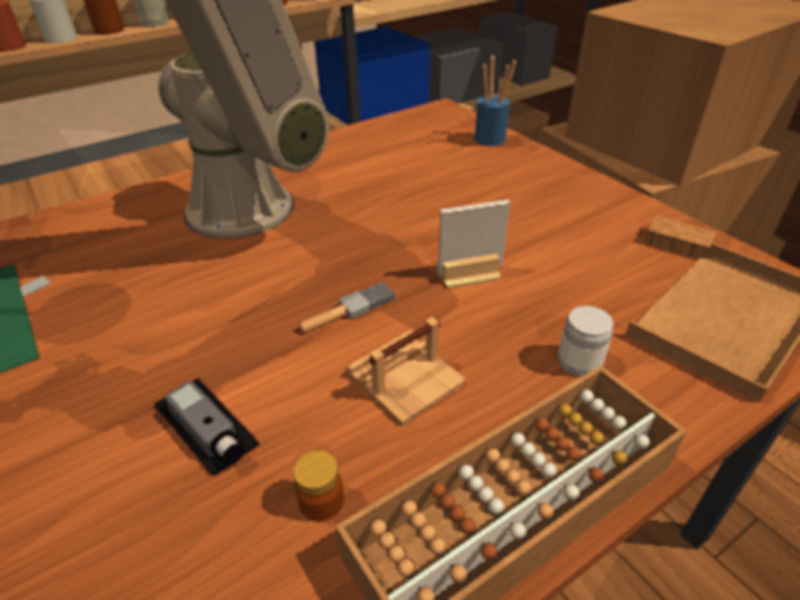

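View pics/top0.png

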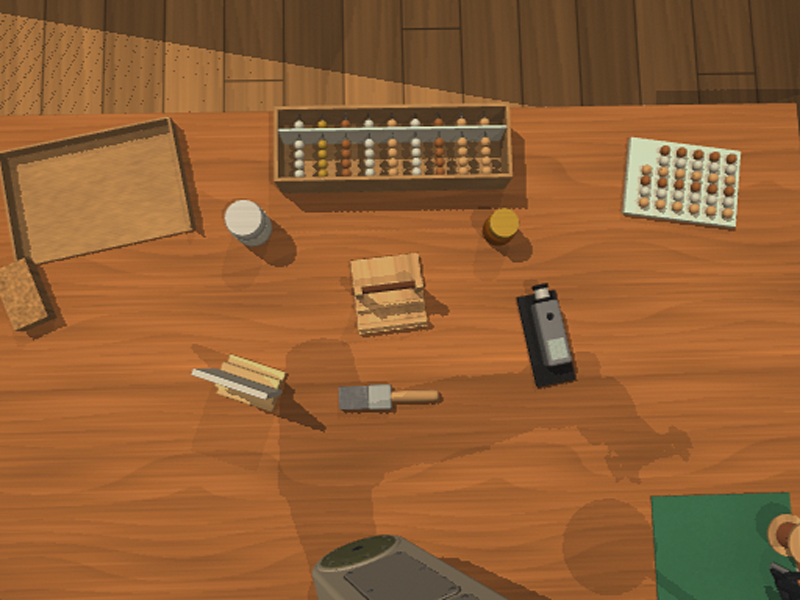

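The top view shows the rack at about (245,382), the stand at (390,293), the reader on its mat at (547,335), the can at (247,222), the jar at (500,225) and the brush at (390,397). The panel's patch faces the robot. I'll enlarge crops to read corners.

```bash
python3 - <<'E'
import cv2,pickle,numpy as np
d=pickle.load(open("cams.pkl","rb"))
def tile(n,u,v):
    im=d[n]["image"][v:v+60,u:u+80,::-1]
    im=cv2.resize(im,(400,300),interpolation=cv2.INTER_CUBIC)
    for k in range(0,80,10):
        cv2.putText(im,str(u+k),(k*5,8),0,.3,(255,255,255),1); cv2.line(im,(k*5,10),(k*5,14),(255,255,255),1)
    for k in range(0,60,10):
        cv2.putText(im,str(v+k),(0,k*5+4),0,.3,(0,255,255),1)
    return im
A=np.vstack([np.hstack([tile("top",115,215),tile("top",210,157)]),np.hstack([tile("top",312,190),tile("scene",265,125)])])
cv2.imwrite("pics/crops.png",A)
E
```

View pics/crops.png

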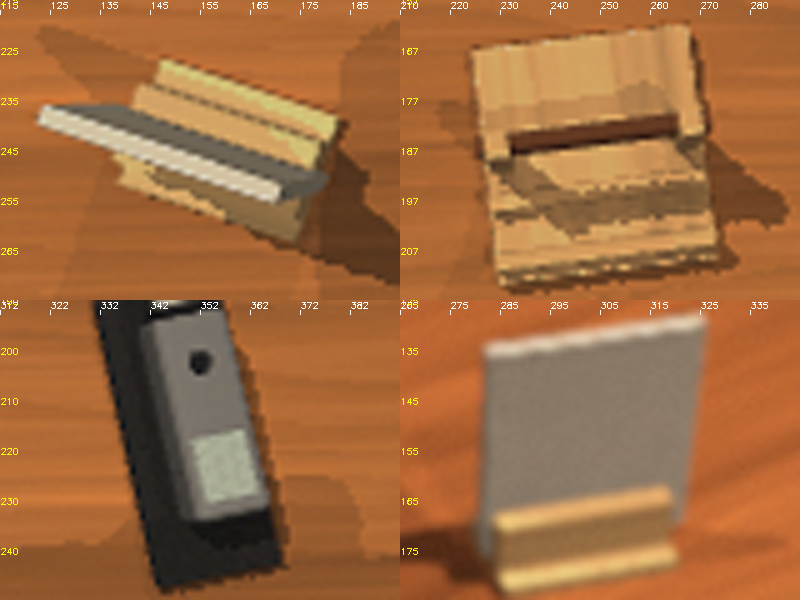

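```bash
cat > geo.py <<'E'
import pickle,numpy as np
from scipy.optimize import least_squares
d=pickle.load(open("cams.pkl","rb"))
def ray(n,u,v,z):
    c=d[n];R,t,K=c["R"],c["t"],c["K"]
    o=-R.T@t; r=R.T@np.linalg.solve(K,[u,v,1]); return o+r*(z-o[2])/r[2]
def proj(n,X):
    c=d[n];p=(c["R"]@np.asarray(X).T).T+c["t"];p=p@c["K"].T;return p[:,:2]/p[:,2:]
def fit(pts,g):  # pts: (local xyz, cam, u,v); solves x,y,yaw
    def f(q):
        c,s=np.cos(q[2]),np.sin(q[2]);r=[]
        for X,n,u,v in pts:
            w=[q[0]+c*X[0]-s*X[1],q[1]+s*X[0]+c*X[1],X[2]]
            r+=list(proj(n,[w])[0]-[u+.0,v+.0])
        return np.array(r)
    s=least_squares(f,g,loss="soft_l1");return s.x,f(s.x).reshape(-1,2).round(1).tolist()
E
python3 - <<'E'
from geo import *
T,S="top","scene"
print("panel top",ray(T,123,237.3,.138),ray(T,171,253.5,.138))
print("rack",fit([((.035,.05,.038),T,147,227),((.035,-.05,.038),T,183,239.5),((-.035,-.05,.038),T,175,263)],[.6,.2,-.3]))
print("panel",fit([((0,.06,.138),T,123,237.3),((0,-.06,.138),T,170.8,253.5),((-.005,.06,.138),S,322.5+3,128+2),((-.005,-.06,.138),S,282,135)],[.6,.2,-.3]))
print("stand",fit([((.065,.06,.012),T,225,166.5),((.065,-.06,.012),T,268,162),((-.065,.06,.012),T,230,214),((-.065,-.06,.012),T,273.5,208),((.002,.044,.084),T,232,183.5),((.002,-.044,.084),T,266,181)],[.7,0,0]))
print("mat",fit([((-.08,.035,.01),T,343,248),((-.08,-.035,.01),T,369,243),((.08,.035,.01),T,331,190),((.08,-.035,.01),T,354,185)],[.6,-.2,.2]))
print("reader",fit([((-.055,.021,.046),T,349,234),((-.055,-.021,.046),T,366,230),((.055,.021,.046),T,340.5,195),((.055,-.021,.046),T,357,191.5)],[.6,-.2,.2]))
for n,u,v,z in(("can",155,137,.085),("jar",320.5,143,.07),("brush",250,254,.01)):print(n,ray(T,u,v,z))
E
```

```text
panel top [0.48304703 0.31397582 0.138     ] [0.44227792 0.20091053 0.138     ]
rack (array([ 0.45918427,  0.24635386, -0.3254349 ]), [[-0.0, -0.0], [0.3, -1.2], [-0.2, 1.2]])
panel (array([ 0.46360583,  0.25736188, -0.34829522]), [[0.1, -0.4], [0.2, -0.4], [-0.1, -2.4], [-0.2, -1.1]])
stand (array([0.61050201, 0.01217983, 0.09068039]), [[-0.4, -0.3], [0.1, -0.6], [-0.2, -0.7], [0.3, 0.3], [-0.1, 1.5], [0.2, 0.2]])
mat (array([ 0.52481459, -0.25863603,  0.1791819 ]), [[0.4, -0.0], [-0.5, -0.3], [-0.7, 0.2], [1.0, 0.2]])
reader (array([ 0.53307537, -0.2601665 ,  0.17308036]), [[1.0, 0.7], [-0.5, 1.5], [0.3, -1.3], [-0.8, -0.8]])
can [0.73695897 0.2511679  0.085     ]
jar [ 0.71598099 -0.17710878  0.07      ]
brush [0.43003554 0.01386537 0.01      ]
```

```bash
cat > go.py <<'E'
# go.py x y z yaw [tilt a]: shift and turn from the measured pose, in tool axes
import sys,numpy as np
from scipy.spatial.transform import Rotation as Ro
from workcell import env
x,y,z,yaw,tilt,a=(list(map(float,sys.argv[1:]))+[0,0])[:6]
s=env.get_state();R0=Ro.from_quat(s["orientation"],scalar_first=True)
Rt=Ro.from_euler("z",a)*Ro.from_euler("y",tilt)*Ro.from_euler("z",-a)*Ro.from_euler("z",yaw)*Ro.from_euler("x",np.pi)
print(s["clock"],R0.inv().apply(np.array([x,y,z])-s["tcp_pos"]).round(4),(R0.inv()*Rt).as_rotvec().round(3),"F",s["wrist_force"].round(1),"gap",round(s["finger_gap"],4),"q",s["joint_pos"].round(2))
E
python3 go.py .42 -.25 .25 -.8; python3 go.py .4625 .2575 .25 -1.917
```

```text
0.1 [ 0.2923 -0.1828  0.0029] [-2.000e-03  1.000e-03  1.193e+00] F [ 0.6  0.4 -0.3] gap 0.0854 q [-1.32  0.31  0.05  1.3   0.    1.43]
0.1 [ 0.5258 -0.6354  0.0037] [-1.00e-03  2.00e-03  2.31e+00] F [ 0.6  0.4 -0.3] gap 0.0854 q [-1.32  0.31  0.05  1.3   0.    1.43]
```

The rows are not in the units I measure in: shifts go in mm and turns go in units of 0.2 rad. I convert before sending: 0.292 m is 292, 0.29 m is 290, 1.2 rad is 6.

```bash
echo '[{"tx": 50,"ty": -30,"wz": 0.9},{"tx": 100,"ty": -60,"wz": 1.8},{"tx": 150,"ty": -90,"wz": 2.7},{"tx": 200,"ty": -130,"wz": 3.6},{"tx": 250,"ty": -160,"wz": 4.5},{"tx": 290,"ty": -183,"wz": 5.4},{"tx": 292,"ty": -183,"wz": 6},{"tx": 292,"ty": -183,"wz": 6}]' > mv.in && python3 nudge.py mv.in; python3 go.py .4625 .2575 .25 -1.917
```

```text
clock: 1.1
tcp_pos: [0.4006, -0.2695, 0.253]
orientation: [-0.01, 0.927, -0.375, 0.003]
wrist_force: [0.2, -0.5, 0.4]
finger_gap: 0.0854
grip_force: 0.0
1.1 [-0.3224 -0.4213  0.0122] [-0.018  0.013  1.147] F [ 0.2 -0.5  0.4] gap 0.0854 q [-0.77  0.13 -0.18  1.25  0.02  3.14]
```

The last joint has reached its limit this way round, so I'll use the other, half-turn-equivalent grasp at yaw 1.224.

```bash
python3 go.py .4625 .2575 .25 1.224
```

```text
1.1 [-0.3224 -0.4213  0.0122] [-0.015 -0.02  -1.994] F [ 0.2 -0.5  0.4] gap 0.0854 q [-0.77  0.13 -0.18  1.25  0.02  3.14]
```

To row units: -0.29 m is -290, -0.24 m is -240, -1.44 rad is -7.2.

```bash
echo '[{"tz": 5,"wz": -0.9},{"tx": -20,"ty": -30,"tz": 5,"wz": -1.8},{"tx": -50,"ty": -70,"tz": 5,"wz": -2.7},{"tx": -80,"ty": -110,"tz": 5,"wz": -3.6},{"tx": -120,"ty": -150,"tz": 5,"wz": -4.5},{"tx": -150,"ty": -200,"tz": 5,"wz": -5.4},{"tx": -190,"ty": -240,"tz": 5,"wz": -6.3},{"tx": -220,"ty": -290,"tz": 5,"wz": -7.2}]' > mv.in && python3 nudge.py mv.in; python3 go.py .4625 .2575 .25 1.224
```

```text
clock: 2.1
tcp_pos: [0.4445, 0.0924, 0.2547]
orientation: [-0.005, 0.944, 0.33, 0.009]
wrist_force: [0.6, -0.5, 0.1]
finger_gap: 0.0852
grip_force: 0.0
2.1 [ 0.1169 -0.1179  0.0075] [ 0.003 -0.021 -0.551] F [ 0.6 -0.5  0.1] gap 0.0852 q [ 0.02  0.07 -0.26  1.23  0.02  2.49]
```

```bash
echo '[{"tx": 30,"ty": -30,"tz": 4,"wy": -0.025,"wz": -0.75},{"tx": 60,"ty": -60,"tz": 4,"wy": -0.05,"wz": -1.5},{"tx": 90,"ty": -90,"tz": 4,"wy": -0.1,"wz": -2.1},{"tx": 117,"ty": -118,"tz": 4,"wy": -0.1,"wz": -2.75},{"tx": 117,"ty": -118,"tz": 4,"wy": -0.1,"wz": -2.75},{"tx": 117,"ty": -118,"tz": 4,"wy": -0.1,"wz": -2.75}]' > mv.in && python3 nudge.py mv.in; python3 go.py .4625 .2575 .128 1.224
python3 - <<'E'
from workcell import env
import cv2,pickle
c=env.read_camera("wrist");pickle.dump(c,open("w1.pkl","wb"));cv2.imwrite("pics/w1.png",cv2.resize(c["image"][:,:,::-1],(800,600)))
print(c["K"],c["R"],c["t"])
E
```

```text
clock: 2.85
tcp_pos: [0.4635, 0.2557, 0.253]
orientation: [0.001, 0.82, 0.572, 0.001]
wrist_force: [-0.5, -1.2, -0.6]
finger_gap: 0.0851
grip_force: 0.0
2.85 [ 0.0014 -0.0019  0.125 ] [ 0.002  0.    -0.007] F [-0.5 -1.2 -0.6] gap 0.0851 q [ 0.35  0.22 -0.07  1.27 -0.    2.28]
[[297.31863964   0.         252.51521827]
 [  0.         297.31863964 192.76772555]
 [  0.           0.           1.        ]] [[ 0.93860331 -0.34498397  0.00314516]
 [-0.33171549 -0.89992329  0.28302457]
 [-0.09480854 -0.2666911  -0.9591075 ]] [-0.3483599   0.34772129  0.49126227]
```

View pics/w1.png

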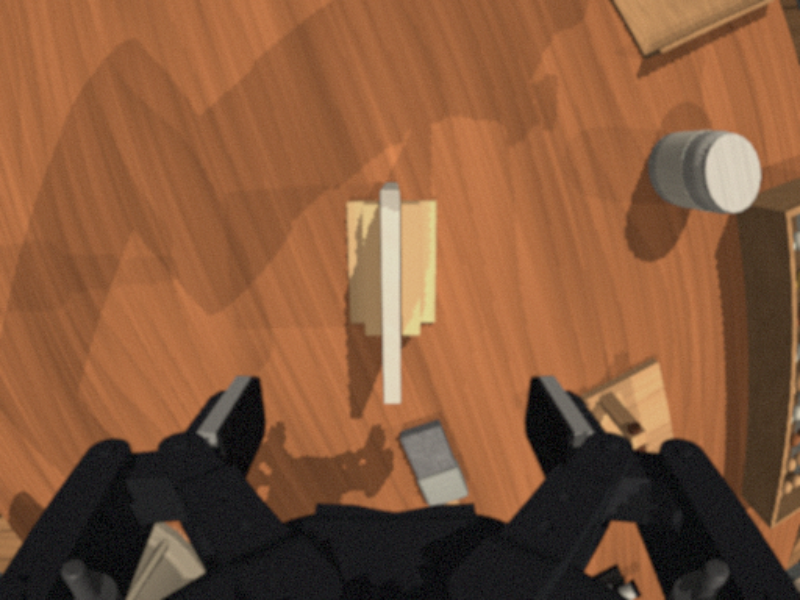

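The wrist view shows the panel's top edge running from about (390,187) to (392,402), parallel to the fingers' faces and between them. I'll convert it to world.

```bash
cat >> geo.py <<'E'
def wray(c,u,v,z):
    K,R,t=c["K"],c["R"],c["t"];p=np.array([u-K[0,2],v-K[1,2]]);r=np.hypot(*p);th=r/K[0,0]
    w=R.T@np.r_[p/r*np.sin(th),np.cos(th)];o=-R.T@t;return o+w*(z-o[2])/w[2]
E
python3 -c "
from geo import *
c=pickle.load(open('w1.pkl','rb'))
a=wray(c,249.5,117.5,.138);b=wray(c,251,258,.138);print(a,b,(a+b)/2,np.linalg.norm(a-b),np.arctan2(*(a-b)[[1,0]])-np.pi/2)"
```

```text
[0.48461612 0.31683853 0.138     ] [0.44318507 0.20120514 0.138     ] [0.4639006  0.25902184 0.138     ] 0.12283165067474681 -0.34404672976987394
```

```bash
echo '[{"tx": 3,"tz": 50,"wz": 0.03},{"tx": 3,"tz": 100,"wz": 0.03},{"tx": 3,"tz": 125,"wz": 0.03},{"tx": 3,"tz": 125,"wz": 0.03}]' > mv.in && python3 nudge.py mv.in; echo '[{},{},{},{},{},{}]' > mv.in && python3 nudge.py mv.in 0.0 40; python3 go.py .4645 .2583 .25 1.224
```

```text
clock: 3.4
tcp_pos: [0.4635, 0.2572, 0.1266]
orientation: [0.001, 0.822, 0.569, -0.001]
wrist_force: [0.4, -0.1, -0.2]
finger_gap: 0.0855
grip_force: 0.0
clock: 4.15
tcp_pos: [0.465, 0.2594, 0.129]
orientation: [0.001, 0.822, 0.57, 0.001]
wrist_force: [-2.0, 1.3, 4.8]
finger_gap: 0.0095
grip_force: 40.1
4.15 [-0.0011  0.0003 -0.121 ] [ 0.003 -0.001 -0.011] F [-2.   1.3  4.8] gap 0.0095 q [ 0.36  0.3  -0.29  0.98 -0.    2.29]
```

To row units: -0.13 m is -130, -0.11 m is -110.

```bash
echo '[{"tz": -20},{"tz": -50},{"tz": -80},{"tz": -110},{"tz": -130},{"tz": -130}]' > mv.in && python3 nudge.py mv.in; python3 go.py .6196 .0131 .246 1.661 0.40 .0907
```

```text
clock: 4.9
tcp_pos: [0.4655, 0.2595, 0.2595]
orientation: [0.002, 0.822, 0.57, 0.002]
wrist_force: [1.1, -0.6, -1.5]
finger_gap: 0.0092
grip_force: 39.2
4.9 [-0.1768  0.2305  0.0144] [ 0.399 -0.091 -0.442] F [ 1.1 -0.6 -1.5] gap 0.0092 q [ 0.36  0.23 -0.06  1.28 -0.    2.29]
```

To row units: 0.23 m is 230, 0.22 m is 220, -0.442 rad is -2.21.

```bash
echo '[{"tx": -10,"ty": 15,"wx": 0.2,"wy": -0.05,"wz": -0.2},{"tx": -35,"ty": 45,"wx": 0.5,"wy": -0.1,"wz": -0.55},{"tx": -60,"ty": 80,"wx": 0.8,"wy": -0.175,"wz": -0.9},{"tx": -90,"ty": 115,"tz": 5,"wx": 1.1,"wy": -0.25,"wz": -1.2},{"tx": -120,"ty": 155,"tz": 10,"wx": 1.4,"wy": -0.325,"wz": -1.55},{"tx": -150,"ty": 195,"tz": 14,"wx": 1.7,"wy": -0.4,"wz": -1.9},{"tx": -170,"ty": 220,"tz": 14,"wx": 1.95,"wy": -0.45,"wz": -2.15},{"tx": -177,"ty": 230,"tz": 14,"wx": 2,"wy": -0.455,"wz": -2.21}]' > mv.in && python3 nudge.py mv.in;echo '[{},{},{}]' > mv.in && python3 nudge.py mv.in; python3 go.py .6196 .0131 .246 1.661 0.40 .0907
python3 - <<'E'
from workcell import env
import cv2,pickle
for n in("scene","top"):
    c=env.read_camera(n)
    print(n); cv2.imwrite(f"pics/h_{n}.png",c["image"][:,:,::-1])
a=cv2.imread("pics/h_scene.png")[120:290,190:410];b=cv2.imread("pics/h_top.png")[130:300,190:330]
cv2.imwrite("pics/h.png",cv2.hconcat([cv2.resize(a,(440,340),interpolation=2),cv2.resize(b,(280,340),interpolation=2)]))
E
```

```text
clock: 5.9
tcp_pos: [0.619, 0.0106, 0.2409]
orientation: [-0.137, 0.661, 0.722, -0.15]
wrist_force: [0.8, 0.7, -1.3]
finger_gap: 0.0096
grip_force: 39.4
clock: 6.28
tcp_pos: [0.6177, 0.0137, 0.2454]
orientation: [-0.135, 0.66, 0.724, -0.148]
wrist_force: [-0.5, 0.3, -1.4]
finger_gap: 0.0094
grip_force: 39.5
6.275 [-0.0008  0.0015 -0.0012] [-0.003  0.001  0.001] F [-0.5  0.3 -1.4] gap 0.0094 q [-0.08  0.78  0.71  1.9  -0.07  1.42]
scene
top
```

View pics/h.png

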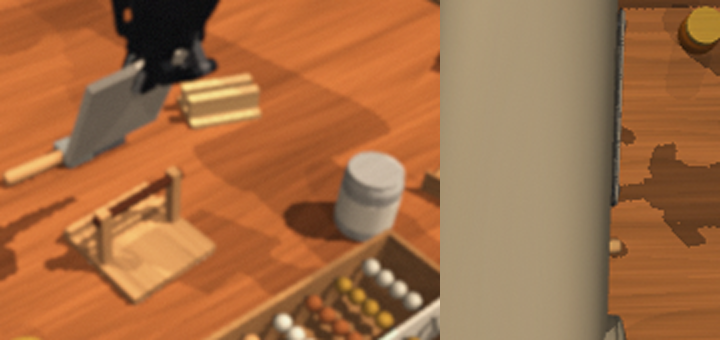

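The panel hangs tilted above the groove, parallel to the rail. I'll check the stand fit against the scene view (base corners at about (297.5,243) and (258.5,270)).

```bash
python3 -c "
from geo import *
q=[.6105,.0122,.0907];c,s=np.cos(q[2]),np.sin(q[2])
for X in [(.065,.06,.012),(.065,-.06,.012),(.002,.06,.084),(.002,-.06,.084)]:
  print(X,proj('scene',[[q[0]+c*X[0]-s*X[1],q[1]+s*X[0]+c*X[1],X[2]]]))"; python3 go.py .6196 .0131 .132 1.661 0.40 .0907;python3 go.py .6196 .0131 .126 1.661 0.40 .0907
```

```text
(0.065, 0.06, 0.012) [[297.90535325 242.46081751]]
(0.065, -0.06, 0.012) [[256.76817866 269.72046103]]
(0.002, 0.06, 0.084) [[280.03627668 204.41773364]]
(0.002, -0.06, 0.084) [[237.07693951 229.16790737]]
6.375 [-0.0007  0.0462  0.1039] [-0.003  0.001  0.001] F [-0.1  0.3 -1.6] gap 0.0096 q [-0.08  0.78  0.72  1.9  -0.07  1.42]
6.375 [-0.0007  0.0485  0.1094] [-0.003  0.001  0.001] F [-0.1  0.3 -1.6] gap 0.0096 q [-0.08  0.78  0.72  1.9  -0.07  1.42]
```

Agrees within about 1 px. Lowering.

To row units: 0.104 m is 104, 0.102 m is 102.

```bash
echo '[{"ty": 10,"tz": 22},{"ty": 20,"tz": 44},{"ty": 30,"tz": 66},{"ty": 37,"tz": 83},{"ty": 43,"tz": 96},{"ty": 45.5,"tz": 102},{"ty": 46.2,"tz": 104},{"ty": 46.2,"tz": 104}]' > mv.in && python3 nudge.py mv.in; echo '[{"ty": 1,"tz": 2},{"ty": 2,"tz": 4},{"ty": 2,"tz": 4}]' > mv.in && python3 nudge.py mv.in; python3 go.py .6196 .0131 .126 1.661 0.40 .0907
```

```text
clock: 7.38
tcp_pos: [0.6194, 0.0131, 0.1318]
orientation: [-0.135, 0.661, 0.723, -0.148]
wrist_force: [-1.7, 0.3, -1.3]
finger_gap: 0.0095
grip_force: 39.3
clock: 7.75
tcp_pos: [0.6185, 0.0129, 0.1282]
orientation: [-0.136, 0.66, 0.723, -0.149]
wrist_force: [-7.0, -1.4, 5.8]
finger_gap: 0.0095
grip_force: 40.3
7.75 [0.0001 0.0019 0.0015] [-0.007  0.001  0.   ] F [-7.  -1.4  5.8] gap 0.0095 q [-0.08  0.8   0.47  1.64 -0.07  1.42]
```

```bash
echo '[{},{},{},{}]' > mv.in && python3 nudge.py mv.in 0.05; echo '[{"tz": -20},{"tz": -50},{"tz": -80},{"tz": -120},{"tz": -160},{"tz": -160}]' > mv.in && python3 nudge.py mv.in ; python3 go.py .5331 -.26 .25 3.315
python3 - <<'E'
from workcell import env
import cv2,pickle
c=env.read_camera("scene");pickle.dump(c,open("s2.pkl","wb"))
cv2.imwrite("pics/p.png",cv2.resize(c["image"][160:280,200:320,::-1],(600,600),interpolation=2))
E
```

```text
clock: 8.25
tcp_pos: [0.6202, 0.0129, 0.1267]
orientation: [-0.135, 0.661, 0.723, -0.148]
wrist_force: [0.1, 0.9, 0.5]
finger_gap: 0.0504
grip_force: 0.0
clock: 9.0
tcp_pos: [0.6695, 0.0184, 0.2661]
orientation: [-0.134, 0.661, 0.724, -0.147]
wrist_force: [0.4, 0.7, -0.8]
finger_gap: 0.0498
grip_force: 0.0
9.0 [-0.2649 -0.1419  0.0778] [-0.305 -0.332 -1.629] F [ 0.4  0.7 -0.8] gap 0.0498 q [-0.07  1.03  1.26  2.2  -0.06  1.43]
```

View pics/p.png

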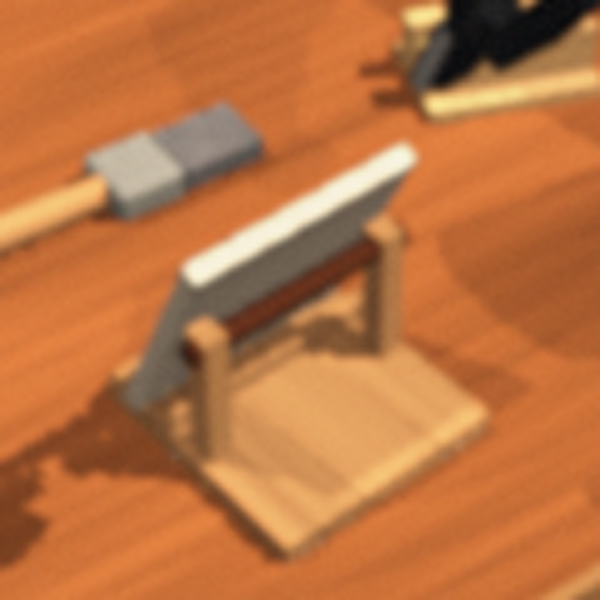

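The panel leans on the rail, with its foot behind the lip and its top edge from about (189,278) to (408,153) in this crop. Next I move over the reader.

To row units: -0.13 m is -130, -0.265 m is -265, -1.26 rad is -6.3.

```bash
echo '[{"tx": -30,"ty": -18,"wx": -0.175,"wy": -0.185,"wz": -0.9},{"tx": -70,"ty": -35,"tz": 10,"wx": -0.35,"wy": -0.375,"wz": -1.8},{"tx": -100,"ty": -53,"tz": 20,"wx": -0.5,"wy": -0.55,"wz": -2.7},{"tx": -130,"ty": -70,"tz": 30,"wx": -0.675,"wy": -0.735,"wz": -3.6},{"tx": -170,"ty": -90,"tz": 40,"wx": -0.85,"wy": -0.92,"wz": -4.5},{"tx": -200,"ty": -106,"tz": 50,"wx": -1,"wy": -1.1,"wz": -5.4},{"tx": -235,"ty": -124,"tz": 65,"wx": -1.18,"wy": -1.285,"wz": -6.3},{"tx": -265,"ty": -142,"tz": 78,"wx": -1.35,"wy": -1.47,"wz": -7.2}]' > mv.in && python3 nudge.py mv.in 0.085; python3 go.py .5331 -.26 .25 3.315
```

```text
clock: 10.05
tcp_pos: [0.5353, -0.2622, 0.2524]
orientation: [-0.011, 0.008, 1.0, -0.022]
wrist_force: [-0.9, -0.2, 1.4]
finger_gap: 0.0853
grip_force: 0.0
10.05 [0.0022 0.0023 0.0024] [-0.041 -0.026 -0.19 ] F [-0.9 -0.2  1.4] gap 0.0853 q [-0.57  0.35  0.1   1.31 -0.05 -0.55]
```

```bash
echo '[{"ty": 2,"wx": -0.2,"wy": -0.13,"wz": -0.85},{"ty": 2,"wx": -0.2,"wy": -0.13,"wz": -0.95},{"ty": 2,"wx": -0.2,"wy": -0.13,"wz": -0.95}]' > mv.in && python3 nudge.py mv.in
python3 - <<'E'
from workcell import env
import cv2,pickle
c=env.read_camera("wrist");pickle.dump(c,open("w2.pkl","wb"));a=cv2.resize(c["image"][:,:,::-1],(512,384))[20:300,130:390]
cc=env.read_camera("top");pickle.dump(cc,open("t2.pkl","wb"));b=cc["image"][140:230,200:290,::-1]
cv2.imwrite("pics/w2.png",cv2.hconcat([cv2.resize(a,(390,420)),cv2.resize(b,(400,420),interpolation=2)]))
E
python3 go.py .5331 -.26 .25 3.315
```

```text
clock: 10.42
tcp_pos: [0.5355, -0.2585, 0.2516]
orientation: [-0.002, -0.083, 0.997, -0.0]
wrist_force: [0.8, -0.4, -0.3]
finger_gap: 0.0853
grip_force: 0.0
10.525 [ 0.0027 -0.0017  0.0011] [ 0.001 -0.005 -0.007] F [-0.6 -1.5 -0.5] gap 0.0852 q [-0.58  0.36  0.1   1.32 -0.   -0.75]
```

View pics/w2.png

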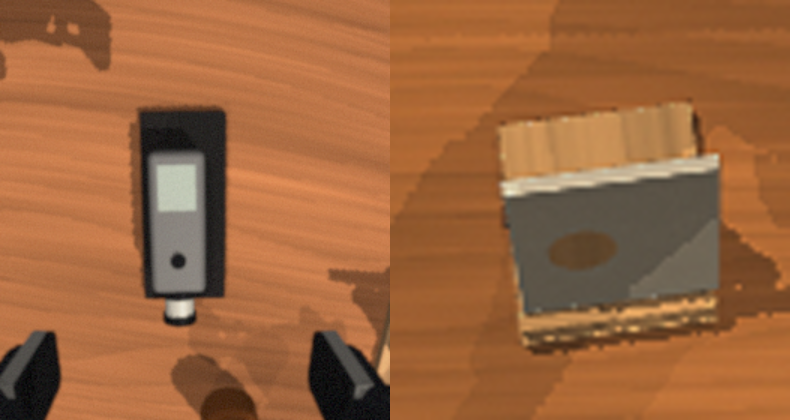

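Left: the reader case spans about (148,152) to (206,293) on the mat, which spans (140,108) to (225,297). Right: the panel leans with the patch centred at (582,250) and the top edge from (505,189) to (719,162). I'll fit both.

```bash
cat > fitp.py <<'E'
from geo import *
from scipy.spatial.transform import Rotation as Ro
w=pickle.load(open('w2.pkl','rb'))
W=lambda x,y,z:wray(w,130+x/1.5,20+y/1.5,z)
C=[W(148,152,.046),W(204,152,.046),W(206,292,.046),W(154,293,.046)]
M=[W(140,108,.01),W(225,110,.01),W(225,297,.01),W(146,297,.01)]
for n,P in(("reader",C),("mat",M)):
    P=np.array(P);ax=P[2]+P[3]-P[0]-P[1];print(n,P.mean(0),"yaw",np.arctan2(ax[1],ax[0]),"len",np.linalg.norm(ax)/2,np.linalg.norm(P[1]-P[0]))
T=lambda x,y:(200+(x-390)/4.444,140+y/4.667)
st=np.array([.6105,.0122,.0907])
obs=[((-5,60,130),"top",T(509,195)),((-5,-60,130),"top",T(719,170)),((5,60,130),"top",T(501,183)),((5,-60,130),"top",T(718,155)),((-5,20,65),"top",T(582,250)),
((5,-60,130),"scene",(239,217.6)),((5,60,130),"scene",(282.8,192)),((-5,-60,130),"scene",(236.6,213.6)),((-5,60,130),"scene",(280.6,189.2))]
def pose(q):
    return Ro.from_euler("z",st[2]+q[2])*Ro.from_euler("y",q[3]),np.array([st[0]+np.cos(st[2])*q[0]-np.sin(st[2])*q[1],st[1]+np.sin(st[2])*q[0]+np.cos(st[2])*q[1],.012+.005*np.sin(q[3])])
def f(q):
    R,p=pose(q);r=[]
    for X,n,uv in obs:r+=list(proj(n,[R.apply(np.array(X)/1e3)+p])[0]-uv)
    zf=.078-.012-.005*np.sin(q[3]);g=(.002-q[0])*np.cos(q[3])-zf*np.sin(q[3])-.011
    return np.array(r+[g/.002])
s=least_squares(f,[-.038,0,0,.4],loss="soft_l1");print("panel",s.x.round(4),f(s.x).round(1))
R,p=pose(s.x);print("patch",R.apply([-.005,.02,.065])+p,"xaxis",R.apply([1,0,0]),"yaw",st[2]+s.x[2],"tilt",s.x[3])
E
python3 fitp.py
```

```text
reader [ 0.53375518 -0.262849    0.046     ] yaw 0.19148723210018515 len 0.10835749027147247 0.04073764001709851
mat [ 0.52509863 -0.25970532  0.01      ] yaw 0.18244156660461322 len 0.159767458138153 0.06815807951268019
panel [-0.0468 -0.0033  0.0109  0.4549] [-1.2  0.1  0.6 -0.6  0.2 -0.7  0.2 -0.7  0.4  0.3  0.  -0.1  0.7  0.1
 -0.4 -0.1  0.1 -0.7  2.4]
patch [0.58607955 0.02704533 0.07478415] xaxis [ 0.89368938  0.09107893 -0.43934488] yaw 0.1015627579797668 tilt 0.4548692673248114
```

```bash
python3 go.py .5335 -.2615 .037 3.325
```

```text
10.525 [ 0.0016 -0.0034  0.2141] [ 0.001 -0.005 -0.017] F [-0.6 -1.5 -0.5] gap 0.0852 q [-0.58  0.36  0.1   1.32 -0.   -0.75]
```

To row units: 0.214 m is 214, 0.21 m is 210, -0.017 rad is -0.085.

```bash
echo '[{"tx": 2,"ty": -3.4,"tz": 50,"wy": -0.025,"wz": -0.085},{"tx": 2,"ty": -3.4,"tz": 110,"wy": -0.025,"wz": -0.085},{"tx": 2,"ty": -3.4,"tz": 160,"wy": -0.025,"wz": -0.085},{"tx": 2,"ty": -3.4,"tz": 195,"wy": -0.025,"wz": -0.085},{"tx": 2,"ty": -3.4,"tz": 210,"wy": -0.025,"wz": -0.085},{"tx": 2,"ty": -3.4,"tz": 214,"wy": -0.025,"wz": -0.085},{"tx": 2,"ty": -3.4,"tz": 214,"wy": -0.025,"wz": -0.085}]' > mv.in && python3 nudge.py mv.in; echo '[{},{},{},{},{},{}]' > mv.in && python3 nudge.py mv.in 0.0 60; python3 go.py .5335 -.2615 .037 3.325
```

```text
clock: 11.4
tcp_pos: [0.5332, -0.2622, 0.038]
orientation: [0.001, -0.092, 0.996, 0.0]
wrist_force: [0.8, -0.1, -0.1]
finger_gap: 0.0851
grip_force: 0.0
clock: 12.15
tcp_pos: [0.5329, -0.2625, 0.0381]
orientation: [0.001, -0.092, 0.996, 0.0]
wrist_force: [-0.4, -0.2, 6.5]
finger_gap: 0.0415
grip_force: 62.7
12.15 [-0.0008  0.0009  0.0011] [0.    0.001 0.001] F [-0.4 -0.2  6.5] gap 0.0415 q [-0.59  0.5  -0.24  0.84  0.   -0.78]
```

```bash
cat > press.py <<'E'
# press.py standoff tilt : tool-axis delta to hold the nose tip that far before the patch
import sys,numpy as np,subprocess
from scipy.spatial.transform import Rotation as Ro
d,tilt=map(float,sys.argv[1:3]);a=.1016
P=np.array([.5861,.0270,.0748])
R=Ro.from_euler("z",a)*Ro.from_euler("y",tilt)*Ro.from_euler("z",np.pi)*Ro.from_euler("x",np.pi)
tcp=P-d*Ro.from_euler("z",a).apply(Ro.from_euler("y",tilt).apply([1,0,0]))-R.apply([-.0857,0,.010])
print(tcp.round(4));print(subprocess.run(["python3","go.py",*map(str,tcp),str(a+np.pi),str(tilt),str(a)],capture_output=True,text=True).stdout)
E
echo '[{"tz": -20},{"tz": -60},{"tz": -110},{"tz": -160},{"tz": -180},{"tz": -180}]' > mv.in && python3 nudge.py mv.in;python3 press.py .05 .465
```

```text
clock: 12.9
tcp_pos: [0.5329, -0.2625, 0.2183]
orientation: [0.001, -0.092, 0.996, 0.0]
wrist_force: [0.2, -1.0, -3.1]
finger_gap: 0.041
grip_force: 61.8
[0.4699 0.0152 0.1446]
12.9 [0.0112 0.2845 0.0737] [-0.019  0.467  0.081] F [ 0.2 -1.  -3.1] gap 0.041 q [-0.59  0.36  0.03  1.24  0.   -0.78]
```

To row units: 0.2845 m is 284.5, 0.28 m is 280, 0.467 rad is 2.335.

```bash
echo '[{"tx": 2,"ty": 30,"wy": 0.25,"wz": 0.05},{"tx": 4,"ty": 75,"tz": 5,"wx": -0.015,"wy": 0.6,"wz": 0.1},{"tx": 6,"ty": 120,"tz": 15,"wx": -0.03,"wy": 1,"wz": 0.15},{"tx": 8,"ty": 170,"tz": 30,"wx": -0.05,"wy": 1.4,"wz": 0.225},{"tx": 10,"ty": 215,"tz": 45,"wx": -0.07,"wy": 1.8,"wz": 0.3},{"tx": 11,"ty": 255,"tz": 60,"wx": -0.085,"wy": 2.15,"wz": 0.365},{"tx": 11,"ty": 280,"tz": 72,"wx": -0.095,"wy": 2.3,"wz": 0.4},{"tx": 11.2,"ty": 284.5,"tz": 73.7,"wx": -0.095,"wy": 2.335,"wz": 0.405}]' > mv.in && python3 nudge.py mv.in;echo '[{},{},{}]' > mv.in && python3 nudge.py mv.in; python3 press.py .05 .465
python3 - <<'E'
from workcell import env
import cv2,pickle
c=env.read_camera("scene");a=c["image"][130:280,160:310,::-1]
cc=env.read_camera("top");b=cc["image"][130:280,190:340,::-1];cv2.imwrite("pics/top_pp.png",cc["image"][:,:,::-1])
cv2.imwrite("pics/pp.png",cv2.hconcat([cv2.resize(a,(400,400),interpolation=2),cv2.resize(b,(400,400),interpolation=2)]))
E
```

```text
clock: 13.9
tcp_pos: [0.4674, 0.0172, 0.1408]
orientation: [-0.234, -0.051, 0.971, -0.011]
wrist_force: [0.1, -0.4, -2.5]
finger_gap: 0.041
grip_force: 61.6
clock: 14.28
tcp_pos: [0.4694, 0.0148, 0.1442]
orientation: [-0.231, -0.049, 0.972, -0.011]
wrist_force: [-0.0, -0.3, -2.4]
finger_gap: 0.0413
grip_force: 61.6
[0.4699 0.0152 0.1446]
14.275 [-0.0003  0.0003 -0.0006] [ 0.002 -0.001 -0.001] F [-0.  -0.3 -2.4] gap 0.0413 q [-0.09  0.55  0.02  1.5  -0.08 -0.17]
```

View pics/pp.png

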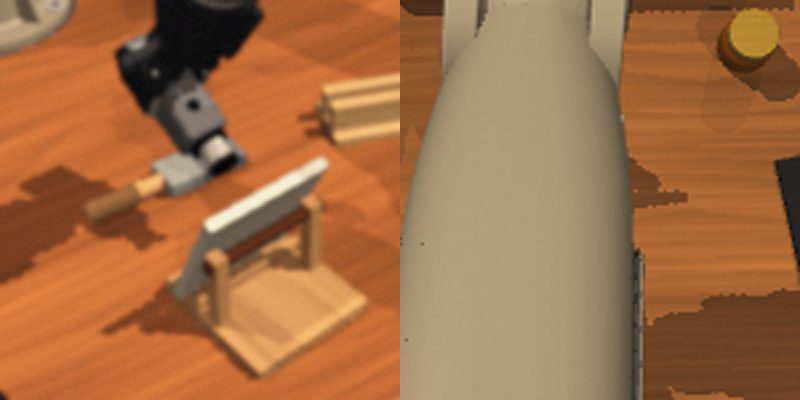

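```bash
python3 -c "
from geo import *
print(proj('scene',[[.5415,.0225,.0970]]))"; echo '[{"tx": -10},{"tx": -20},{"tx": -30},{"tx": -37},{"tx": -42},{"tx": -44},{"tx": -44},{"tx": -44}]' > mv.in && python3 nudge.py mv.in; python3 press.py -0.006 .465
echo '[{"tx": -1},{"tx": -3},{"tx": -4},{"tx": -4}]' > mv.in && python3 nudge.py mv.in;python3 press.py -0.006 .465
```

```text
[[245.23596614 192.72919346]]
clock: 15.38
tcp_pos: [0.508, 0.0197, 0.124]
orientation: [-0.231, -0.05, 0.972, -0.011]
wrist_force: [0.8, -0.1, -2.1]
finger_gap: 0.0413
grip_force: 61.6
[0.5197 0.0202 0.1195]
15.375 [-0.0125 -0.0006 -0.0012] [ 0.001 -0.003  0.001] F [ 0.8 -0.1 -2.1] gap 0.0413 q [-0.08  0.63  0.12  1.52 -0.08 -0.16]

clock: 15.88
tcp_pos: [0.5117, 0.02, 0.1219]
orientation: [-0.232, -0.05, 0.972, -0.011]
wrist_force: [-0.3, 0.1, -2.9]
finger_gap: 0.0411
grip_force: 61.6
[0.5197 0.0202 0.1195]
15.875 [-0.0082 -0.0006 -0.0014] [ 0.001 -0.003  0.001] F [-0.3  0.1 -2.9] gap 0.0411 q [-0.08  0.64  0.13  1.52 -0.08 -0.16]
```

To row units: -0.003 m is -3, -0.002 m is -2.

```bash
echo '[{"tx": -1,"tz": 1},{"tx": -2,"tz": 1},{"tx": -3,"tz": 1},{"tx": -3,"tz": 1}]' > mv.in && python3 nudge.py mv.in; echo '[{"tx": -1},{"tx": -2},{"tx": -2},{"tx": -2}]' > mv.in && python3 nudge.py mv.in; python3 press.py -0.006 .465
```

```text
clock: 16.38
tcp_pos: [0.5139, 0.0203, 0.1197]
orientation: [-0.231, -0.05, 0.972, -0.011]
wrist_force: [-1.3, -0.8, -2.1]
finger_gap: 0.0407
grip_force: 61.6
clock: 16.88
tcp_pos: [0.5155, 0.0204, 0.119]
orientation: [-0.232, -0.05, 0.971, -0.011]
wrist_force: [-0.5, -1.9, -1.6]
finger_gap: 0.0414
grip_force: 61.7
[0.5197 0.0202 0.1195]
16.875 [-0.0035 -0.0006 -0.0023] [ 0.001 -0.003  0.001] F [-0.5 -1.9 -1.6] gap 0.0414 q [-0.07  0.65  0.14  1.52 -0.08 -0.16]
```

The rows are not in the units I measure in: shifts go in mm and turns go in units of 0.2 rad. I convert before sending: -0.002 m is -2, -0.001 m is -1.

```bash
echo '[{"tx": -1,"tz": -2},{"tx": -2,"tz": -2},{"tx": -2,"tz": -2},{"tx": -2,"tz": -2}]' > mv.in && python3 nudge.py mv.in; echo '[{"tx": -1},{"tx": -2},{"tx": -2},{"tx": -2}]' > mv.in && python3 nudge.py mv.in; python3 press.py -0.006 .465; for i in 1 2 3 4 5; do python3 -c "
from workcell import env
env.read_camera('top');print(env.get_state()['wrist_force'])"; done
```

```text
clock: 17.38
tcp_pos: [0.5181, 0.0207, 0.1197]
orientation: [-0.232, -0.05, 0.971, -0.011]
wrist_force: [-3.4, -0.8, -3.4]
finger_gap: 0.041
grip_force: 61.6
clock: 17.88
tcp_pos: [0.5199, 0.0209, 0.1188]
orientation: [-0.232, -0.05, 0.971, -0.011]
wrist_force: [-4.7, -0.5, -3.3]
finger_gap: 0.0412
grip_force: 61.6
[0.5197 0.0202 0.1195]
17.875 [ 0.0005 -0.0007 -0.0004] [ 0.002 -0.003  0.001] F [-4.7 -0.5 -3.3] gap 0.0412 q [-0.07  0.66  0.15  1.53 -0.08 -0.16]

[-4.41587022 -0.38314749 -3.11054471]
[-5.41511048 -0.3227444  -2.72966942]
[-3.98956412  0.95904341 -2.940349  ]
[-5.38326515 -0.97169836 -2.80394016]
[-4.37947336  0.29612333 -3.03144109]
```

The normal force is about 4 N, so the nose should be roughly 5 mm in. Holding.

```bash
for k in 1 2 3; do echo '[{},{},{},{},{},{},{},{}]' > mv.in && python3 nudge.py mv.in; done; python3 - <<'E'
from workcell import env
import cv2
c=env.read_camera("scene");a=c["image"][150:270,190:310,::-1]
cv2.imwrite("pics/pr.png",cv2.resize(a,(600,600),interpolation=2))
E
```

```text
clock: 19.12
tcp_pos: [0.5201, 0.0209, 0.1189]
orientation: [-0.231, -0.05, 0.972, -0.011]
wrist_force: [-5.0, 0.5, -3.1]
finger_gap: 0.0412
grip_force: 61.5
clock: 20.12
tcp_pos: [0.5201, 0.0209, 0.1189]
orientation: [-0.231, -0.05, 0.972, -0.011]
wrist_force: [-4.3, -0.1, -2.8]
finger_gap: 0.0411
grip_force: 61.5
clock: 21.12
tcp_pos: [0.5201, 0.0209, 0.1189]
orientation: [-0.231, -0.05, 0.972, -0.011]
wrist_force: [-4.6, 0.1, -3.5]
finger_gap: 0.0407
grip_force: 61.5
```

View pics/pr.png

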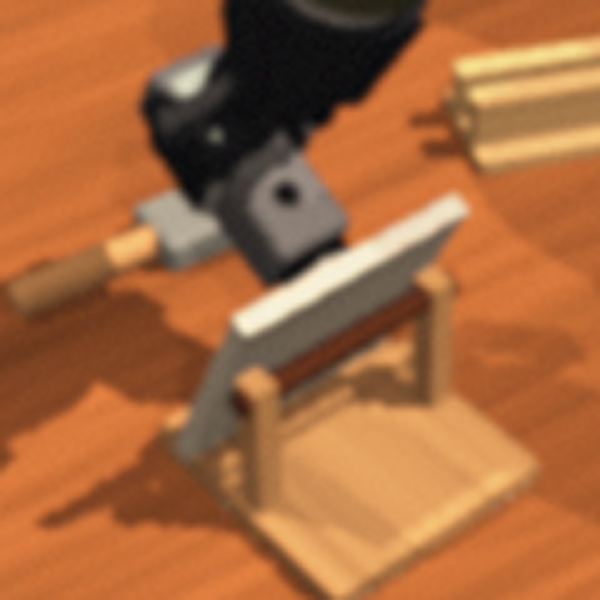

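The panel is still leaning and the nose is on its face. Backing off, then returning to the mat.

To row units: 0.06 m is 60, 0.045 m is 45.

```bash
echo '[{"tx": 2},{"tx": 6},{"tx": 12},{"tx": 25},{"tx": 45},{"tx": 60},{"tx": 60}]' > mv.in && python3 nudge.py mv.in; python3 go.py .529 -.261 .20 3.325
```

```text
clock: 22.05
tcp_pos: [0.4664, 0.0153, 0.147]
orientation: [-0.231, -0.05, 0.972, -0.011]
wrist_force: [-0.7, -0.1, -2.3]
finger_gap: 0.0409
grip_force: 61.6
22.05 [-0.0066 -0.2812 -0.0631] [ 0.02  -0.466 -0.08 ] F [-0.7 -0.1 -2.3] gap 0.0409 q [-0.09  0.54  0.01  1.51 -0.08 -0.17]
```

To row units: -0.2812 m is -281.2, -0.275 m is -275, -0.466 rad is -2.33.

```bash
echo '[{"ty": -20,"tz": -10},{"tx": -1,"ty": -60,"tz": -20,"wx": 0.015,"wy": -0.5,"wz": -0.075},{"tx": -2,"ty": -110,"tz": -30,"wx": 0.03,"wy": -0.9,"wz": -0.15},{"tx": -3,"ty": -160,"tz": -40,"wx": 0.05,"wy": -1.3,"wz": -0.225},{"tx": -4,"ty": -210,"tz": -50,"wx": 0.07,"wy": -1.7,"wz": -0.3},{"tx": -5,"ty": -250,"tz": -58,"wx": 0.085,"wy": -2.05,"wz": -0.35},{"tx": -6,"ty": -275,"tz": -63,"wx": 0.1,"wy": -2.25,"wz": -0.39},{"tx": -6.6,"ty": -281.2,"tz": -63,"wx": 0.1,"wy": -2.33,"wz": -0.4}]' > mv.in && python3 nudge.py mv.in; echo '[{},{},{}]' > mv.in && python3 nudge.py mv.in; python3 go.py .529 -.261 .041 3.325
```

```text
clock: 23.05
tcp_pos: [0.5294, -0.2638, 0.1992]
orientation: [-0.0, -0.09, 0.996, -0.0]
wrist_force: [0.1, 0.2, -3.0]
finger_gap: 0.041
grip_force: 61.7
clock: 23.42
tcp_pos: [0.5296, -0.2598, 0.1984]
orientation: [-0.001, -0.092, 0.996, 0.001]
wrist_force: [0.5, -0.3, -1.3]
finger_gap: 0.0412
grip_force: 61.7
23.425 [ 0.0005 -0.0013  0.1574] [ 0.001 -0.002  0.002] F [ 0.5 -0.3 -1.3] gap 0.0412 q [-0.59  0.36 -0.02  1.19 -0.   -0.78]
```

To row units: 0.158 m is 158, 0.156 m is 156.

```bash
echo '[{"ty": -1,"tz": 40},{"ty": -1,"tz": 90},{"ty": -1,"tz": 130},{"ty": -1,"tz": 150},{"ty": -1,"tz": 156},{"ty": -1,"tz": 158},{"ty": -1,"tz": 158}]' > mv.in && python3 nudge.py mv.in; echo '[{"tz": 1},{"tz": 2},{"tz": 2}]' > mv.in && python3 nudge.py mv.in; echo '[{"tz": 0.5},{"tz": 1},{"tz": 1}]' > mv.in && python3 nudge.py mv.in
```

```text
clock: 24.3
tcp_pos: [0.5303, -0.2621, 0.0418]
orientation: [0.0, -0.092, 0.996, -0.0]
wrist_force: [-0.6, 0.3, -2.4]
finger_gap: 0.0414
grip_force: 61.7
clock: 24.68
tcp_pos: [0.5295, -0.2619, 0.0389]
orientation: [-0.001, -0.092, 0.996, 0.0]
wrist_force: [-1.0, -0.3, -1.9]
finger_gap: 0.0413
grip_force: 61.7
clock: 25.05
tcp_pos: [0.5295, -0.2619, 0.0381]
orientation: [-0.001, -0.092, 0.996, 0.0]
wrist_force: [-2.8, 0.0, 2.6]
finger_gap: 0.0412
grip_force: 62.4
```

Contact with the mat. Releasing, rising, and moving back.

To row units: -0.22 m is -220, -0.18 m is -180.

```bash
echo '[{},{},{},{},{},{}]' > mv.in && python3 nudge.py mv.in 0.085; echo '[{"tz": -20},{"tz": -60},{"tz": -120},{"tz": -180},{"tx": 60,"tz": -220},{"tx": 120,"tz": -220},{"tx": 160,"tz": -220},{"tx": 160,"tz": -220}]' > mv.in && python3 nudge.py mv.in; echo '[{},{}]' > mv.in && python3 nudge.py mv.in; python3 - <<'E'
from workcell import env
import cv2
c=env.read_camera("scene")["image"][:,:,::-1];t=env.read_camera("top")["image"][:,:,::-1]
cv2.imwrite("pics/end.png",cv2.hconcat([cv2.resize(c[110:350,80:320],(400,400)),cv2.resize(t[130:280,215:400],(400,324),interpolation=2).copy() if 0 else cv2.resize(t[100:290,190:380],(400,400),interpolation=2)]))
E
```

```text
clock: 25.8
tcp_pos: [0.5295, -0.2618, 0.0377]
orientation: [-0.001, -0.092, 0.996, 0.0]
wrist_force: [-0.4, 0.0, -0.3]
finger_gap: 0.0848
grip_force: 0.0
clock: 26.8
tcp_pos: [0.3701, -0.2913, 0.2585]
orientation: [-0.001, -0.09, 0.996, 0.0]
wrist_force: [-0.3, 0.6, 0.5]
finger_gap: 0.0847
grip_force: 0.0
clock: 27.05
tcp_pos: [0.3734, -0.2911, 0.2578]
orientation: [-0.001, -0.092, 0.996, 0.0]
wrist_force: [0.1, 0.2, -0.2]
finger_gap: 0.0851
grip_force: 0.0
```

View pics/end.png

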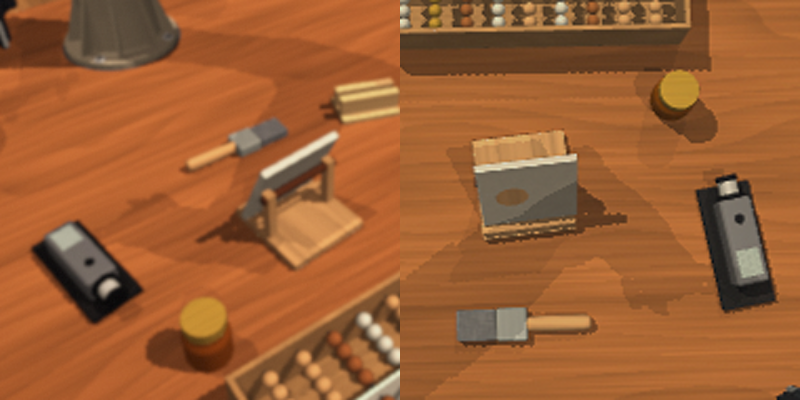

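The panel is leaning with its patch at the same pixel as before the press, (243,194). The reader lies flat on its mat, and the jar and brush are where they were.

```bash
python3 -c "
from workcell import env
print(env.hand_in())"
```

```text
the job is handed in; nothing more can be done
None
```

The job is handed in at about 27 s of robot time, with no verdict returned: the panel leans on the stand patch-out, the reader was pressed on the patch at about 4 N (roughly 5 mm in, judged from the wrist force) for over 3 s and is back flat on its mat, and the jar and brush look unmoved; the can was outside the last picture, and nothing went near it.

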